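# Clamp a sawn rock slab in the sample clamp

## Robot

A 6-joint arm with a two-finger parallel gripper is mounted at the origin on the work surface. World frame = base frame: x ahead of the robot, y to its left, z up, the work surface at z = 0. Lengths are in m, angles in rad, forces in N, time in s.
With the tool pointing down it reaches from about 0.325 to 0.9 m from the base axis. Payload 6.1 kg.
Tool frame: the origin (TCP) lies on the centre line of the jaws, within the pads' length; the fingertips stand 11 mm ahead of it and the grasp point (between the pads) lies 8 mm behind it (bot.finger_overhang is the z of the fingertips in the tool frame, in m); z points along the fingers, y is the line along which they close (so a half turn about z gives the same grasp; the last joint's range is limited). The gripper opens to 85 mm and grips with 20 to 120 N. Pads are 22 mm wide; open, the fingers measure 114 mm over their backs; the gripper's body (76 mm by 85 mm) begins 54 mm behind the grasp point. The pads swing forward as they close: fully open they stand 13 mm farther back than shut.
Start: joints at [-1.228, 0.22, 1.526, -0, 1.395, -0.126], TCP at [0.282, -0.558, 0.242] pointing down, gripper open.
Joint ranges: [-2.98, 2.98], [-0.91, 2.08], [0.09, 2.57], [-1.24, 4.39], [0.2, 2.65], [-2.68, 2.68]. Speed limits (rad/s): [2.57, 2.57, 3.01, 3.14, 3.14, 3.14].

## Interface

Orientations are given as a unit quaternion [w, x, y, z].
In Python, from workcell import bot gives the robot as it stands. The module is installed in compiled form; this text tells all that it offers.
- The arm moves only by the tool drive_tool, never from a script. Its argument "targets" is a list that holds one entry, the list of rows, each a list of 5 numbers: the shift along the tool's x, y, z in mm, then the turn about the tool's z in rad, then the opening, from 0 (shut) to 1 (fully open). In form: [[[tx, ty, tz, roll, grip], ...]]. A call has 1 to 12 rows; each row is the pose to reach, as a shift and turn from the pose commanded when the call began, along the tool's axes at that moment; what a row does not reach only later rows make up. A row lasts 1/8 s, in which the tool goes at most 62.5 mm and 10.7 degrees, less where a joint would pass 70% of its speed; a pose out of reach is approached as far as the arm can. A call with a gripper value outside its range is refused whole. The fingers move at their own pace and stop on an object; "newtons" is the grip in N (left out, the last holds). Time passes only in rows, so rows that repeat a pose let the fingers close. It gives the time, the measured TCP pose, the force, the opening and the grip force at its end, in the units of the state.
- bot.get_obs(): the state, without advancing time (a new reading comes with each control period).
- bot.grab_frame(name): name is "scene" or "top" or "wrist"; returns a dict with "image" (480x640x3 uint8, red, green, blue), "z_map" (480x640 float32, m along the optical axis (not along the pixel's ray), 0 where there is no reading), "fx", "fy", "cx", "cy" (pixels), "rvec" (rotation vector, rad) and "tvec" (3), from world to camera coordinates, as OpenCV has them. Camera axes: x right, y down, z forward; pixel columns grow to the right and rows downward; lengths in m; the calibration is good to about 2 mm. A picture is of the moment at which its call begins.
- bot.job_done(): hands the job in; it is judged then, once.
Trained networks look in the newest picture that a camera, given by its name, has taken for a name from the list of things; names that differ only in an ending like _2 or _b are one class to them, and where a whole thing is asked for, a point or a joint stands for the part that bears it (a point fixed in the world has none). Each returns a list of dicts, best first, with "confidence" (0 to 1); they miss things now and then, are a little off and sometimes report something else, mostly with a low value. They report only what shows in the picture. A call takes as long as a camera call. They do not tell look-alikes from the thing itself.
- bot.recognise(camera, thing): "rect" ([left, top, right, bottom] in pixels, round what is visible of it).
The state is a dict: "t": time; "joint_positions": joint angles; "qd": joint speeds; "tau": joint torques, N m; "tool_pos": TCP position; "eef_rot": TCP orientation; "ft_force": force on the tool from outside, world axes, zero at the start; "ft_torque": the same for the moment, N m; "finger_gap": finger opening in m; "gripper_force": force on a finger pad.
Only numpy, scipy, OpenCV 4.12 (cv2) and the standard library are available. Lean on these libraries where they do the work, as an engineer would, in place of code of your own. Each camera call takes 0.05 s, during which the arm holds its last target. There are 200 camera calls.

## Task

Slide the sawn rock slab over the clamp's steel plate until it sits fully home in the corner, flat against both the long side fence and the end stop. Then turn the T-handle of the clamp screw clockwise (seen from above) until the rising resistance shows that the foot has bitten and the slab is firmly held, but do not overtighten it, the stone is brittle, and let go. Leave the bottle, the jar, the slide box and the small resin mount as they stand.

Things in the scene. Friction and masses are not known exactly. Their poses are not given: they have to be found in the camera images.
- clamp: Sample clamp, fixed to the bench, its place and yaw vary: ground steel plate 280 x 260 x 14 mm, two low dark fences, blue C-frame with a vertical screw. Origin on the bench; plate spans x -130..150, y -120..140 mm, top at z = 14 mm. Screw axis at x = 90, y = 40 mm.
- corner (a point): Inside corner of the fences on the plate's top (x 120, y 80, z 14 mm in the clamp's frame, same axes). The side fence runs from here 170 mm to -x, the end stop 85 mm to -y; the slab goes on their -x, -y side. Both fences are 20 mm thick and stand 16 mm above the plate.
- boss (a point): Top of the boss round the screw (42 mm diameter, z = 74 to 114 mm above the bench), on the screw axis; axes as the clamp's. The arm carrying it is 36 mm wide in x, z = 78 to 106 mm, and runs to +y to a column 44 x 34 mm, centred 80 mm to +y of the screw, 107 mm high above the bench.
- slab: Sawn rock slab, brownish grey, 120 x 90 x 25 mm, about 0.73 kg, loose and flat on the lightly oiled plate (friction about 0.35), too wide to grip. Origin: centre of its underside; x along its length, y along its width. Home, its +x end face meets the end stop and its +y long face the side fence. It starts turned up to 0.35 rad, 40 to 80 mm short of home lengthwise, 28 to 65 mm sideways.
- slab_corner (a point): The slab's lower corner at its +x, +y (x = 60, y = 45, z = 0 mm in the slab's frame), which belongs in the fences' corner.
- handle_mid (a point): Centre of the T-handle's bar, on the screw axis, 163 mm above the bench when fully raised (sinks as the screw is turned); x along the bar, z up. The steel bar is 14 mm thick, with its black end balls (17 mm) 89 mm long; a 12 to 14 mm spindle runs down from its middle, nothing else within 35 mm below it.
- handle (a joint): Turn of the T-handle, rad: 0 fully raised, grows clockwise from above and lowers the screw 2.0 mm/rad (to 6.5). Starts at 0 to 1.3. Turns freely at 0.24 N m; the foot meets the slab near 3.0, then the torque rises by about 0.18 N m (90 N of clamping) per rad. About 0.6 to 1.4 rad past the bite is firm, 2 too much. Stays where left; springs back a little if turned hard.
- foot: The sprung, rubber-faced round pressure foot under the screw, 30 mm diameter; origin at the centre of its underside. It stands 45 mm above the bench when the screw is fully raised (6 mm over the slab's top), and gives up to 6 mm, about 60 N per mm.
- bottle: Bystander: amber bottle, 60 mm diameter, 140 mm tall, on the bench beside the plate; it and the jar swap places. Origin at the centre of its underside.
- jar: Bystander: white jar with a blue cap, 52 mm diameter, 85 mm tall, on the bench beside the plate. Origin at the centre of its underside.
- slide_box: Bystander: blue box of microscope slides, 34 x 84 x 30 mm, on the bench beyond the end stop. Origin at the centre of its underside.
- mount: Bystander: black resin-mounted specimen, a disc 30 mm in diameter and 20 mm high, standing on the plate beside the end stop, where it can be in the slab's way. Origin at the centre of its underside.
Things that resemble listed ones, but are neither listed nor needed, are in the scene too. There is more than one size of the slab; the one meant has the size given above.

How it is judged:
On the way, in this order (a step that is already met when the one before it is completed fails the run):
1. the slab sits home in the corner, within 3 mm of both fences and square to them, before the foot bears on it (x of slab_corner in the frame of corner above -0.003 m and y of slab_corner in the frame of corner above -0.003 m and angle between the x axis of slab and the x axis of clamp, either way round below 0.04 rad and angle between slab's own z axis and vertical below 0.04 rad and contact force between foot and slab below 5 N), for 0.2 s.
2. the foot clamps the slab with more than 40 N (contact force between foot and slab above 40 N), for 0.2 s.
At the end, for the whole second after the job is handed in: The slab lies flat in the corner, its corner within 3 mm of both fences and square to them within 0.04 rad, held down by the foot with 40 to 200 N (about 0.5 to 2 rad of handle past the first bite), slab and handle at rest, and the robot touches nothing (x of slab_corner in the frame of corner above -0.003 m and y of slab_corner in the frame of corner above -0.003 m and angle between the x axis of slab and the x axis of clamp, either way round below 0.04 rad and angle between slab's own z axis and vertical below 0.04 rad and contact force between foot and slab between 40 and 200 N and linear speed of slab below 0.01 m/s and velocity of joint handle between -0.1 and 0.1 rad/s).
It fails at once if the screw is overtightened: the foot presses on the slab with more than 240 N (contact force between foot and slab above 240 N).
It fails at once if the bottle is moved by more than 15 mm or tipped (distance of bottle from where it was at the start of the episode above 0.015 m or angle between bottle's own z axis and vertical above 0.3 rad).
It fails at once if the jar is moved by more than 15 mm or tipped (distance of jar from where it was at the start of the episode above 0.015 m or angle between jar's own z axis and vertical above 0.3 rad).
It fails at once if the slide box is moved by more than 15 mm (distance of slide_box from where it was at the start of the episode above 0.015 m).
It fails at once if the resin mount is moved by more than 15 mm or tipped (distance of mount from where it was at the start of the episode above 0.015 m or angle between mount's own z axis and vertical above 0.3 rad).
It also fails if it takes over 72 s, if anything falls off the work surface, if the arm or the gripper's body presses on something with over 40 N, if the wrist force passes 120 N, or if a joint passes its speed limit or range.

## Working session

There is one attempt and no reset: what is moved stays moved. The work goes in short steps, Python scripts to look and compute and a tool call to move; the robot and the scene stay as the last step left them, time stands still between calls to the robot, and variables do not carry over. Pictures are saved under pics/ and viewed, at most 10 in all, crops included, and the job is handed in when it is done.

Besides the shell and the picture viewer there is one more tool, called after "Call:" as name(argument=value, ...) on one line, values as JSON. drive_tool: Moves the arm, as the interface text tells. Its arguments: {"type":"object","properties":{"targets":{"type":"array"},"newtons":{"type":"number"}},"required":["targets"]}

```bash
mkdir -p pics; cat > h.py <<'E'
import numpy as np,cv2
from workcell import bot
from scipy.spatial.transform import Rotation as R
def cam(n):
    f=bot.grab_frame(n); f['R']=R.from_rotvec(np.ravel(f['rvec'])).as_matrix(); f['t']=np.ravel(f['tvec']); return f
def cloud(f):
    z=f['z_map'];v,u=np.mgrid[:480,:640]
    p=np.stack([(u-f['cx'])/f['fx']*z,(v-f['cy'])/f['fy']*z,z],-1)
    w=(p-f['t'])@f['R']; w[z==0]=np.nan; return w
def proj(f,P):
    c=np.atleast_2d(P)@f['R'].T+f['t']; return np.c_[c[:,0]/c[:,2]*f['fx']+f['cx'],c[:,1]/c[:,2]*f['fy']+f['cy']]
def save(f,n): cv2.imwrite('pics/'+n,f['image'][:,:,::-1])
E
python3 - <<'E'
from h import *
ims=[]
for n in ['scene','top']:
    f=cam(n); ims.append(f['image']); np.savez(n+'.npz',**f)
    print(n,f['fx'],(-f['R'].T@f['t']).round(3))
    w=cloud(f)
    for k in ['clamp','slab','handle_mid','bottle','jar','slide_box','mount','foot']:
        for d in bot.recognise(n,k)[:3]:
            r=np.array(d['rect']); c=((r[:2]+r[2:])/2).astype(int)
            print(k,round(d['confidence'],2),r.round().tolist(),w[min(c[1],479),min(c[0],639)].round(3))
    save(f,n+'1.png')
print(bot.get_obs())
E
```

```text
scene 468.5814185493614 [1.09  0.545 0.637]
clamp 0.93 [268.0, 242.0, 452.0, 381.0] [0.663 0.149 0.08 ]
slab 0.69 [317.0, 257.0, 392.0, 314.0] [nan nan nan]
slab 0.67 [290.0, 208.0, 331.0, 236.0] [ 0.493 -0.192  0.02 ]
slab 0.64 [183.0, 301.0, 227.0, 351.0] [ 0.859 -0.043  0.02 ]
handle_mid 0.72 [344.0, 249.0, 384.0, 280.0] [0.652 0.141 0.171]
bottle 0.72 [254.0, 206.0, 281.0, 270.0] [ 0.661 -0.125  0.081]
jar 0.59 [469.0, 259.0, 500.0, 312.0] [0.422 0.237 0.064]
slide_box 0.88 [271.0, 343.0, 326.0, 382.0] [0.786 0.136 0.031]
mount 0.69 [289.0, 310.0, 304.0, 324.0] [0.728 0.057 0.036]
foot 0.68 [349.0, 317.0, 368.0, 325.0] [0.658 0.143 0.051]
top 623.3195527638212 [0.524 0.006 1.275]
clamp 0.69 [207.0, 176.0, 369.0, 344.0] [0.575 0.081 0.036]
clamp 0.31 [281.0, 228.0, 333.0, 289.0] [0.577 0.044 0.039]
clamp 0.19 [387.0, 206.0, 425.0, 237.0] [ 0.642 -0.14   0.135]
slab 0.81 [327.0, 98.0, 386.0, 153.0] [ 0.851 -0.054  0.017]
slab 0.68 [405.0, 281.0, 460.0, 337.0] [ 0.48  -0.206  0.019]
slab 0.59 [278.0, 228.0, 331.0, 287.0] [0.579 0.05  0.038]
bottle 0.88 [391.0, 207.0, 424.0, 235.0] [
[... 323 characters left out ...]
]
{'t': 0.9, 'joint_positions': array([-1.22810588e+00,  2.20368603e-01,  1.52649792e+00, -2.07995381e-05,
        1.39467055e+00, -1.26109587e-01]), 'qd': array([ 0.00010245, -0.00152799, -0.00144088, -0.00047049, -0.00186495,
       -0.00034946]), 'tau': array([-3.72516524e-04, -4.96840775e+01, -3.89736199e+01, -3.21606940e-04,
        5.37430442e-04, -1.65463110e-08]), 'tool_pos': array([ 0.28237185, -0.55758104,  0.24232021]), 'eef_rot': array([ 2.87311982e-05,  9.72653445e-01,  2.32261224e-01, -7.17573102e-06]), 'ft_force': array([-0.59225881, -0.06354177, -0.07173074]), 'ft_torque': array([ 0.016145  ,  0.05853458, -0.00428045]), 'gripper_force': 0.0, 'finger_gap': 0.08529272998867006}
```

View pics/top1.png

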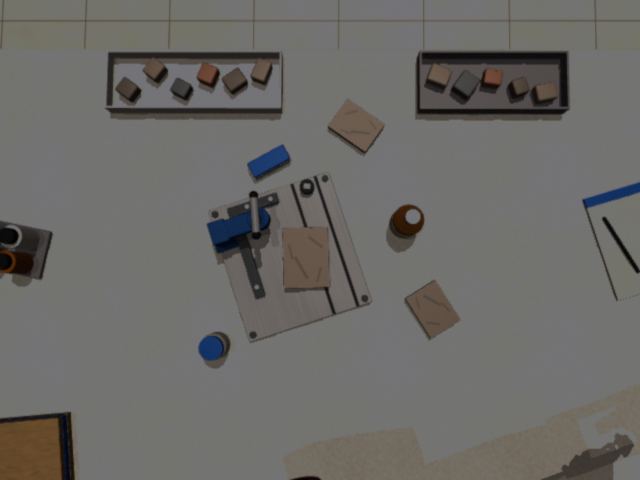

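View pics/scene1.png

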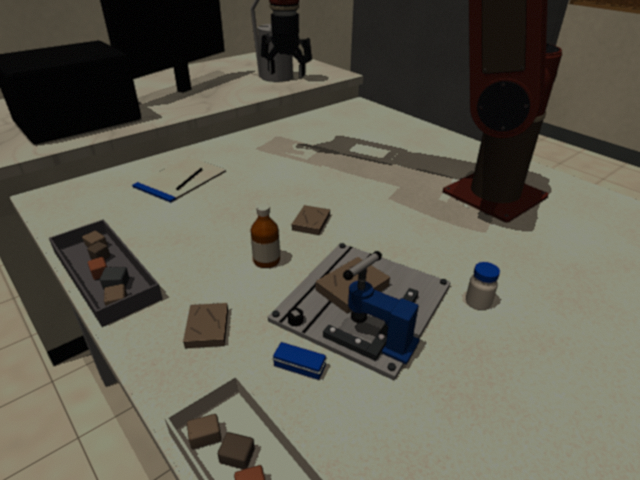

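Three slabs show in the top view, at (305,258) on the plate, (356,126) and (432,309) on the bench. The one on the plate fits: its top is at z≈0.039 and the task puts it on the oiled plate. I'll measure its size, fit the poses, and confirm in a crop.

```bash
cat > fit.py <<'E'
from h import *
from scipy.optimize import minimize
def pix(f,m): return cloud(f)[m]
def rectfit(f,lo,hi,region):
    w=cloud(f); m=(w[...,2]>lo)&(w[...,2]<hi)&region(w)
    n,l,s,c=cv2.connectedComponentsWithStats(m.astype(np.uint8),connectivity=4)
    k=1+np.argmax(s[1:,4]); P=w[l==k]; return P,cv2.minAreaRect((P[:,:2]*1000).astype(np.float32)),l==k
E
python3 - <<'E'
from fit import *
f=dict(np.load('top.npz')); w=cloud(f)
near=lambda w:(abs(w[...,0]-.6)<.2)&(abs(w[...,1]-.06)<.17)
P,r,m=rectfit(f,.008,.020,near); print('plate',r,P[:,2].mean()); print(cv2.boxPoints(r))
P,r,m=rectfit(f,.033,.046,lambda w:(abs(w[...,0]-.58)<.09)&(abs(w[...,1]-.045)<.075)); print('slab',r,np.median(P[:,2]),len(P)); print(cv2.boxPoints(r))
for c in [(.85,-.055),(.48,-.206)]:
    P,r,m=rectfit(f,.008,.06,lambda w:(abs(w[...,0]-c[0])<.08)&(abs(w[...,1]-c[1])<.07)); print('other',r,np.median(P[:,2]))
P,r,m=rectfit(f,.14,.2,near); print('handle',r,P[:,2].max())
P,r,m=rectfit(f,.095,.125,near); print('boss/arm',r)
cv2.imwrite('pics/crop.png',cv2.resize(f['image'][140:350,180:390,::-1],None,fx=2.8,fy=2.8,interpolation=cv2.INTER_CUBIC))
E
```

```text
plate ((581.9797973632812, 81.80132293701172), (280.01263427734375, 260.0721435546875), 18.64365577697754) 0.01340725590572379
[[407.75018   160.25635  ]
 [490.89044   -86.168526 ]
 [756.2094      3.3462982]
 [673.06915   249.77118  ]]
slab ((578.5465087890625, 47.23564910888672), (120.25479125976562, 90.13452911376953), 2.2988121509552) 0.03830903695839994 2691
[[ 5.1665985e+02  8.9854874e+01]
 [ 5.2027521e+02 -2.0711994e-01]
 [ 6.4043317e+02  4.6164246e+00]
 [ 6.3681781e+02  9.4678421e+01]]
other ((850.8720092773438, -52.73221206665039), (94.14645385742188, 71.75653839111328), 55.56855010986328) 0.018563605912389883
other ((477.82275390625, -207.42222595214844), (94.08280181884766, 71.18097686767578), 32.20064926147461) 0.018671066616547452
handle ((648.1456298828125, 134.75477600097656), (87.3851318359375, 14.787097930908203), 5.079438209533691) 0.17387731316680344
boss/arm ((630.5667724609375, 185.40155029296875), (44.08218002319336, 88.47321319580078), 17.637062072753906)
```

View pics/crop.png

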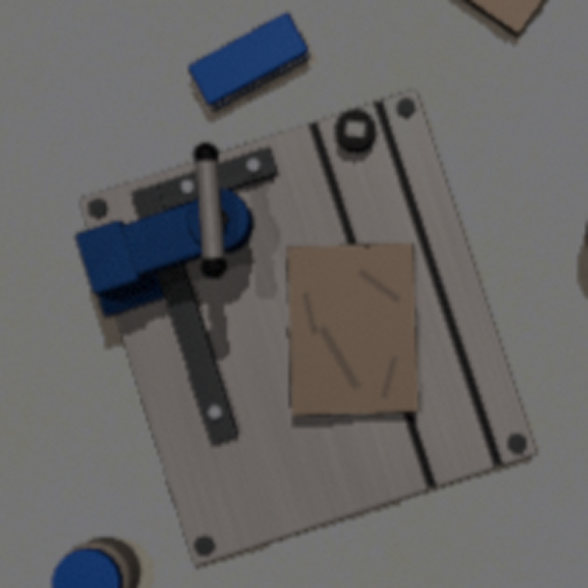

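The crop confirms it: the slab on the plate measures 120 x 90 mm with its top at z=38, while the other two are about 94 x 72 mm. Plan: push it in +y to the side fence with two spread fingers, turning it square on the way. Then push it in +x to the end stop, and turn the handle.

Call:
drive_tool(targets=[[[51,-34,0,-0.114,0.8],[101,-67,0,-0.228,0.8],[152,-101,0,-0.343,0.8],[202,-135,0,-0.457,0.8],[253,-168,0,-0.571,0.8],[303,-202,0,-0.685,0.8],[354,-236,0,-0.8,0.8],[405,-269,0,-0.914,0.8],[455,-303,0,-1.03,0.8],[506,-337,0,-1.142,0.8],[506,-337,0,-1.142,0.8],[506,-337,0,-1.142,0.8]]])

```text
t: 2.4
tool_pos: [0.5813, -0.0283, 0.2421]
eef_rot: [-0.0, 0.693, 0.721, -0.0]
ft_force: [0.1, 0.0, -0.2]
finger_gap: 0.0681
gripper_force: 0.0
```

```bash
python3 - <<'E'
from h import *
o=bot.get_obs();print(bot.finger_overhang,{k:np.round(o[k],4).tolist() for k in ['t','tool_pos','eef_rot','finger_gap','ft_force','joint_positions']})
E
```

```text
0.011 {'t': 2.4, 'tool_pos': [0.5813, -0.0283, 0.2421], 'eef_rot': [-0.0001, 0.6927, 0.7212, -0.0004], 'finger_gap': 0.0681, 'ft_force': [0.0888, 0.0171, -0.2297], 'joint_positions': [-0.1838, 0.1191, 1.6415, -0.0006, 1.3815, -0.224]}
```

Call:
drive_tool(targets=[[[0,0,50,0,0.8],[0,0,100,0,0.8],[0,0,150,0,0.8],[0,0,190,0,0.8],[0,0,206,0,0.8],[0,0,213,0,0.8],[0,0,213,0,0.8],[7,0,213,0,0.8],[13,0,213,0,0.8],[18,0,213,0,0.8],[22,0,213,0,0.8],[24,0,213,0,0.8]]])

```text
t: 3.9
tool_pos: [0.5808, -0.0043, 0.0296]
eef_rot: [0.0, 0.693, 0.721, -0.0]
ft_force: [0.2, -1.7, 1.0]
finger_gap: 0.0683
gripper_force: 1.1
```

Call:
drive_tool(targets=[[[4,0,0,-0.03,0.8],[8,0,0,-0.06,0.8],[12,0,0,-0.09,0.8],[16,0,0,-0.12,0.8],[20,0,0,-0.15,0.8],[24,0,0,-0.18,0.8],[28,0,0,-0.21,0.8],[32,0,0,-0.24,0.8],[36,0,0,-0.27,0.8],[40,0,0,-0.285,0.8],[40,0,0,-0.285,0.8]]])

```text
t: 5.28
tool_pos: [0.5786, 0.0362, 0.0291]
eef_rot: [-0.0, 0.583, 0.812, -0.0]
ft_force: [1.2, -0.1, 0.3]
finger_gap: 0.0682
gripper_force: 0.0
```

```bash
cat > st.py <<'E'
from fit import *
O=np.array([.5757,.0691]);a=.3254;u=np.array([np.cos(a),np.sin(a)]);v=np.array([-u[1],u[0]])
o=bot.get_obs();q=o['eef_rot'];d=o['tool_pos'][:2]-O
print('tool clamp mm',(1000*d@u).round(1),(1000*d@v).round(1),'z',o['tool_pos'][2].round(4),'yaw-a',round(2*np.arctan2(q[2],q[1])-a,3),'F',(o['ft_force'][:2]@u).round(1),(o['ft_force'][:2]@v).round(1),o['ft_force'][2].round(1),'t',o['t'],'gap',o['finger_gap'])
def slab():
    f=cam('top')
    reg=lambda w:(lambda x,y:(x>-.1)&(x<.115)&(y>-.1)&(y<.075))((w[...,:2]-O)@u,(w[...,:2]-O)@v)
    P,r,m=rectfit(f,.034,.043,reg)
    b=cv2.boxPoints(r)/1000-O; print('slab box',np.c_[b@u,b@v].round(4).tolist(),np.round(r[1],1),r[2]-np.degrees(a))
    return f
E
python3 -c "
from st import *
f=slab();save(f,'t2.png')"
```

```text
tool clamp mm -7.8 -32.1 z 0.0291 yaw-a 1.571 F 1.1 -0.4 0.3 t 5.275 gap 0.0682041971171741
slab box [[-0.0674, 0.0649], [-0.067, -0.0206], [-0.0182, -0.0204], [-0.0186, 0.0651]] [48.8 85.5] 0.2290231096266062
```

Aligned, with about 10.5 mm left to the side fence. Now I'll creep in.

Call:
drive_tool(targets=[[[2,0,0,0,0.8],[4,0,0,0,0.8],[6,0,0,0,0.8],[8,0,0,0,0.8],[9,0,0,0,0.8],[10,0,0,0,0.8],[10.5,0,0,0,0.8],[11,0,0,0,0.8]]])

```text
t: 6.32
tool_pos: [0.5755, 0.0461, 0.0293]
eef_rot: [0.0, 0.583, 0.812, -0.0]
ft_force: [0.1, -1.7, -1.8]
finger_gap: 0.0684
gripper_force: 0.8
```

```bash
python3 -c "
from st import *
f=slab()"
```

```text
tool clamp mm -7.6 -21.8 z 0.0293 yaw-a 1.57 F -0.5 -1.7 -1.8 t 6.325 gap 0.06843793983494545
slab box [[-0.0952, 0.0062], [-0.0482, -0.0141], [-0.0175, 0.0573], [-0.0645, 0.0775]] [77.7 51.2] 66.67815030689223
```

Call:
drive_tool(targets=[[[0.5,0,0,0,0.8],[1,0,0,0,0.8],[1.5,0,0,0,0.8],[1.5,0,0,0,0.8]]])

```text
t: 6.88
tool_pos: [0.5753, 0.0464, 0.0294]
eef_rot: [0.001, 0.583, 0.812, -0.0]
ft_force: [1.7, -7.1, -2.4]
finger_gap: 0.0684
gripper_force: 3.3
```

Call:
drive_tool(targets=[[[0.5,0,0,0,0.8],[1,0,0,0,0.8],[1.5,0,0,0,0.8],[1.5,0,0,0,0.8]]])

```text
t: 7.38
tool_pos: [0.5753, 0.0465, 0.0296]
eef_rot: [0.002, 0.583, 0.812, -0.001]
ft_force: [2.0, -11.5, -1.4]
finger_gap: 0.0682
gripper_force: 5.9
```

Call:
drive_tool(targets=[[[-12,0,0,0,0.8],[-25,0,0,0,0.8],[-25,0,-45,0,0.8],[-20,-10,-90,0.17,0.75],[-10,-20,-90,0.35,0.7],[0,-30,-90,0.52,0.65],[10,-45,-90,0.7,0.6],[20,-60,-90,0.87,0.55],[30,-75,-90,1.05,0.55],[38,-85,-90,1.22,0.55],[42,-90,-90,1.4,0.55],[42,-90,-90,1.571,0.55]]])

```text
t: 8.88
tool_pos: [0.4755, 0.0601, 0.1194]
eef_rot: [-0.0, 0.987, 0.159, -0.0]
ft_force: [0.6, 0.5, -0.1]
finger_gap: 0.0471
gripper_force: 0.0
```

```bash
python3 -c "
from st import *
f=slab();save(f,'t3.png')
print(o['joint_positions'])"
```

```text
tool clamp mm -97.8 23.5 z 0.1194 yaw-a -0.006 F 0.8 0.2 -0.1 t 8.875 gap 0.047064717118365205
slab box [[-0.0671, 0.0749], [-0.0671, -0.0105], [0.0527, -0.0104], [0.0527, 0.075]] [119.7  85.4] 0.01629079456312965
[-3.93999025e-02 -1.48015270e-03  2.01160628e+00  7.02769520e-04
  1.13161002e+00  1.21182704e+00]
```

Call:
drive_tool(targets=[[[0,0,40,0,0.55],[0,0,75,0,0.55],[0,0,90,0,0.55],[8,0,90,0,0.55],[14,0,90,0,0.55],[18,0,90,0,0.55],[22,0,90,0,0.55],[27,0,90,0,0.55],[32,0,90,0,0.55],[37,0,90,0,0.55],[42,0,90,0,0.55],[47,0,90,0,0.55]]])

```text
t: 10.42
tool_pos: [0.5206, 0.0751, 0.0293]
eef_rot: [-0.0, 0.987, 0.162, -0.0]
ft_force: [-1.7, -1.3, 1.8]
finger_gap: 0.047
gripper_force: 1.1
```

Call:
drive_tool(targets=[[[5,0,0,0,0.55],[10,0,0,0,0.55],[15,0,0,0,0.55],[20,0,0,0,0.55],[24,0,0,0,0.55],[28,0,0,0,0.55],[31,0,0,0,0.55],[33,0,0,0,0.55],[34,0,0,0,0.55]]])

```text
t: 11.55
tool_pos: [0.5526, 0.0858, 0.0293]
eef_rot: [0.0, 0.987, 0.162, -0.0]
ft_force: [-1.2, -0.9, 1.4]
finger_gap: 0.0471
gripper_force: 1.1
```

```bash
python3 -c "
from st import *
f=slab()"
```

```text
tool clamp mm -16.5 23.2 z 0.0293 yaw-a -0.001 F -1.4 -0.4 1.4 t 11.55 gap 0.047126619798029096
slab box [[0.0438, 0.0489], [0.0442, -0.0105], [0.1141, -0.01], [0.1137, 0.0494]] [69.9 59.4] 0.3954507219312937
```

Only about 5 mm left to the end stop.

Call:
drive_tool(targets=[[[1,0,0,0,0.55],[2,0,0,0,0.55],[3,0,0,0,0.55],[4,0,0,0,0.55],[4.5,0,0,0,0.55],[5,0,0,0,0.55],[5.5,0,0,0,0.55]]])

```text
t: 12.48
tool_pos: [0.5578, 0.0876, 0.0293]
eef_rot: [0.0, 0.987, 0.162, -0.0]
ft_force: [-2.5, 0.4, -0.4]
finger_gap: 0.0474
gripper_force: 0.9
```

Call:
drive_tool(targets=[[[0.5,0,0,0,0.55],[1,0,0,0,0.55],[1.5,0,0,0,0.55],[2,0,0,0,0.55]]])

```text
t: 12.98
tool_pos: [0.5579, 0.0877, 0.0289]
eef_rot: [0.0, 0.987, 0.162, -0.002]
ft_force: [-9.3, -3.8, 5.2]
finger_gap: 0.047
gripper_force: 4.9
```

Call:
drive_tool(targets=[[[-15,0,0,0,0.55],[-30,0,0,0,0.55],[-50,0,-40,0,0.4],[-70,10,-90,0,0.3],[-70,10,-90,0,0.3]]])

```text
t: 13.6
tool_pos: [0.5, 0.0558, 0.1243]
eef_rot: [0.001, 0.987, 0.161, 0.005]
ft_force: [0.2, 0.3, 0.3]
finger_gap: 0.0259
gripper_force: 0.0
```

```bash
python3 -c "
from st import *
f=slab();
b=np.array([[0,-10],[120,-10],[120,80],[0,80]])/1000
print(o['joint_positions'])
cv2.imwrite('pics/c3.png',cv2.resize(f['image'][150:320,200:370,::-1],None,fx=3.5,fy=3.5,interpolation=cv2.INTER_CUBIC))
P,r,m=rectfit(f,.145,.185,lambda w:np.hypot(w[...,0]-.648,w[...,1]-.135)<.06);print('handle',r,P[:,2].max(),np.median(P[:,2]))
"
```

```text
tool clamp mm -76.0 11.6 z 0.1243 yaw-a -0.001 F 0.3 0.2 0.3 t 13.6 gap 0.025922810828334433
slab box [[-0.0, 0.0752], [-0.0004, -0.0102], [0.1148, -0.0107], [0.1152, 0.0746]] [115.2  85.4] -0.26424013500230004
[-4.58553702e-02  4.13366173e-02  1.95771222e+00  8.81280006e-05
  1.13198020e+00  1.20094645e+00]
handle ((648.2366943359375, 134.7386016845703), (87.07909393310547, 14.958057403564453), 5.147401809692383) 0.1738207682810102 0.16769841096614405
```

View pics/c3.png

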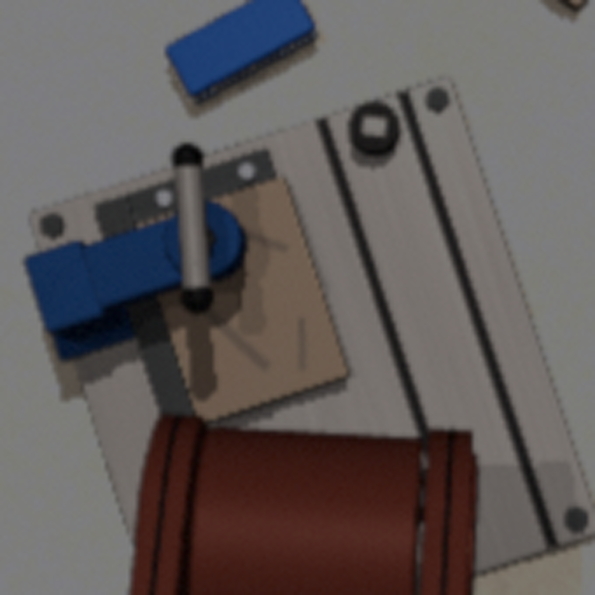

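The slab is flush with both fences: its measured edges are x≈0, y≈-10 and the angle is -0.3°. The corner at about (285,180) in the crop fits the end stop. Now the handle, with the bar at yaw 0.09 rad, centre (0.648, 0.135) and z≈0.161. I'll grasp it with the wrist pre-turned.

Call:
drive_tool(targets=[[[0,0,-60,-0.18,0.6],[0,0,-120,-0.36,0.6],[30,-5,-136,-0.54,0.6],[60,-10,-136,-0.72,0.6],[90,-15,-136,-0.9,0.6],[120,-20,-136,-1.08,0.6],[150,-25,-136,-1.26,0.6],[166,-27.5,-136,-1.44,0.6],[166,-27.5,-136,-1.62,0.6],[166,-27.5,-136,-1.8,0.6],[166,-27.5,-136,-1.98,0.6],[166,-27.5,-136,-2.16,0.6]]])

```text
t: 15.15
tool_pos: [0.645, 0.1359, 0.253]
eef_rot: [-0.001, 0.32, 0.948, -0.0]
ft_force: [0.4, -0.7, 0.5]
finger_gap: 0.051
gripper_force: 0.0
```

Call:
drive_tool(targets=[[[0,0,0,-0.18,0.6],[0,0,0,-0.36,0.6],[0,0,0,-0.54,0.6],[0,0,0,-0.7,0.6],[0,0,0,-0.746,0.6],[0,0,0,-0.746,0.6]]])

```text
t: 15.9
tool_pos: [0.6449, 0.1358, 0.2534]
eef_rot: [-0.001, -0.044, 0.999, 0.0]
ft_force: [0.4, -0.1, 0.2]
finger_gap: 0.0514
gripper_force: 0.0
```

```bash
python3 -c "
from st import *
print(o['joint_positions'],o['tool_pos'],2*np.arctan2(o['eef_rot'][2],o['eef_rot'][1]))
f=cam('wrist');w=cloud(f);m=(w[...,2]>.15)&(w[...,2]<.185)&(np.hypot(w[...,0]-.648,w[...,1]-.135)<.055)
print(m.sum(),cv2.minAreaRect((w[m][:,:2]*1000).astype(np.float32)),np.percentile(w[m][:,2],[5,50,95]))
save(f,'w1.png')
"
```

```text
tool clamp mm 86.9 41.0 z 0.2534 yaw-a 2.905 F 0.3 -0.2 0.2 t 15.9 gap 0.05139686593267938
[ 8.78465028e-02  2.95965207e-01  1.41523458e+00  2.27482651e-04
  1.43241660e+00 -1.57189358e+00] [0.64494703 0.13577982 0.25337381] 3.2305048068936784
3136 ((646.9341430664062, 136.47987365722656), (88.02863311767578, 16.53059196472168), 5.189108848571777) [0.1645016  0.16853865 0.17057864]
```

View pics/w1.png

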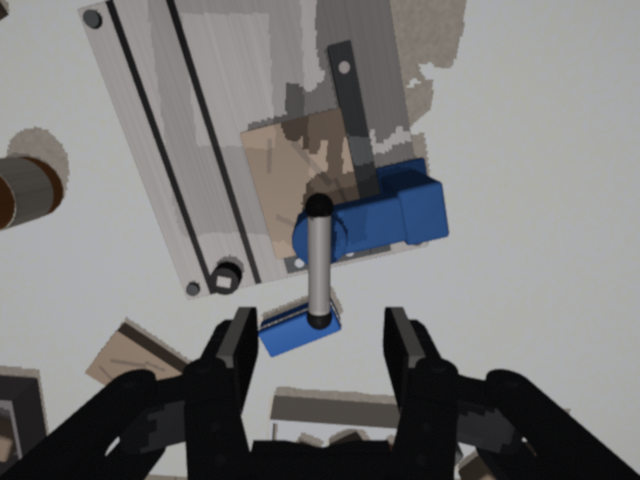

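The wrist view shows the bar at (318,260), lined up between the fingers. Now I'll descend and grip.

Call:
drive_tool(targets=[[[-3,-0.3,30,0,0.6],[-3,-0.3,60,0,0.6],[-3,-0.3,85,0,0.6],[-3,-0.3,100,0,0.6],[-3,-0.3,100,0,0.6],[-3,-0.3,100,0,0.0],[-3,-0.3,100,0,0.0],[-3,-0.3,100,0,0.0],[-3,-0.3,100,0,0.0],[-3,-0.3,100,0,0.0]]], newtons=50)

```text
t: 17.2
tool_pos: [0.649, 0.1353, 0.157]
eef_rot: [0.001, -0.045, 0.999, -0.0]
ft_force: [-0.7, -1.3, 6.3]
finger_gap: 0.012
gripper_force: 48.8
```

```bash
python3 -c "
from st import *
print(o['joint_positions'],o['tool_pos'],o['ft_force'],o['ft_torque'],o['gripper_force'])"
```

```text
tool clamp mm 90.6 39.3 z 0.157 yaw-a 2.905 F -1.1 -1.0 6.3 t 17.2 gap 0.011978926092411602
[ 8.68134875e-02  3.74817771e-01  1.50059696e+00 -2.13696891e-04
  1.26356176e+00 -1.57303432e+00] [0.64901277 0.13531613 0.15696673] [-0.72912192 -1.25532665  6.2678886 ] [-0.18676984  0.03688843  0.04259756] 48.82952570915222
```

Call:
drive_tool(targets=[[[0,0,0.2,0.12,0],[0,0,0.5,0.24,0],[0,0,0.7,0.36,0],[0,0,1,0.48,0],[0,0,1.2,0.6,0],[0,0,1.4,0.72,0],[0,0,1.7,0.84,0],[0,0,1.9,0.96,0],[0,0,2.2,1.08,0],[0,0,2.4,1.2,0],[0,0,2.4,1.2,0]]])

```text
t: 18.58
tool_pos: [0.6487, 0.1348, 0.1546]
eef_rot: [0.001, 0.528, 0.849, 0.0]
ft_force: [-1.4, -2.8, 6.7]
finger_gap: 0.0122
gripper_force: 49.0
```

```bash
cat > q.py <<'E'
from st import *
print('j6',o['joint_positions'][5].round(3),'yaw',round(2*np.arctan2(o['eef_rot'][2],o['eef_rot'][1]),3),o['tool_pos'].round(4),o['ft_force'].round(1),o['ft_torque'].round(3),o['gripper_force'])
E
python3 q.py
```

```text
tool clamp mm 90.2 38.9 z 0.1546 yaw-a 1.704 F -2.2 -2.2 6.7 t 18.575 gap 0.012225633675150354
j6 -0.372 yaw 2.029 [0.6487 0.1348 0.1546] [-1.4 -2.8  6.7] [-0.437  0.258 -0.02 ] 49.01326239109039
```

Call:
drive_tool(targets=[[[0,0,0.2,0.12,0],[0,0,0.5,0.24,0],[0,0,0.7,0.36,0]]])

```text
t: 18.95
tool_pos: [0.6485, 0.1348, 0.1539]
eef_rot: [0.001, 0.672, 0.74, 0.0]
ft_force: [-2.7, -2.7, 7.2]
finger_gap: 0.0122
gripper_force: 49.2
```

```bash
python3 q.py; python3 -c "
from st import *
f=cam('wrist');save(f,'w2.png')"
```

```text
tool clamp mm 90.0 38.9 z 0.1539 yaw-a 1.342 F -3.4 -1.7 7.2 t 18.95 gap 0.012194004548073215
j6 -0.009 yaw 1.667 [0.6485 0.1348 0.1539] [-2.7 -2.7  7.2] [-0.475  0.455  0.27 ] 49.19312059879303
tool clamp mm 90.0 38.9 z 0.1539 yaw-a 1.342 F -3.4 -1.7 7.2 t 18.95 gap 0.012194004548073215
```

View pics/w2.png

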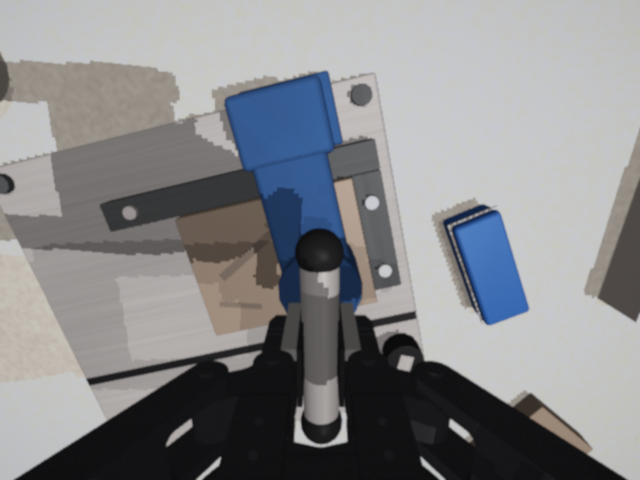

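The bar is vertical at x≈320 and turns with the fingers. The running torque is 0.27 N m, which is free turning. I'll carry on in short moves and read the torque after each.

Call:
drive_tool(targets=[[[0,0,0.2,0.1,0],[0,0,0.4,0.2,0],[0,0,0.6,0.3,0]]])

```text
t: 19.38
tool_pos: [0.6484, 0.1347, 0.1532]
eef_rot: [0.001, 0.775, 0.632, -0.0]
ft_force: [-3.7, -2.8, 8.0]
finger_gap: 0.0124
gripper_force: 49.2
```

```bash
python3 q.py
```

```text
tool clamp mm 89.8 39.0 z 0.1532 yaw-a 1.042 F -4.4 -1.5 8.0 t 19.375 gap 0.012352920832272813
j6 0.29 yaw 1.368 [0.6484 0.1347 0.1532] [-3.7 -2.8  8. ] [-0.477  0.511  0.209] 49.235994815826416
```

Call:
drive_tool(targets=[[[0,0,0.2,0.1,0],[0,0,0.4,0.2,0],[0,0,0.6,0.3,0]]])

```text
t: 19.75
tool_pos: [0.6482, 0.1348, 0.1526]
eef_rot: [0.001, 0.861, 0.509, -0.0]
ft_force: [-4.0, -2.9, 7.3]
finger_gap: 0.012
gripper_force: 49.3
```

```bash
python3 q.py
```

```text
tool clamp mm 89.7 39.1 z 0.1526 yaw-a 0.742 F -4.7 -1.5 7.3 t 19.75 gap 0.0119946422014983
j6 0.59 yaw 1.068 [0.6482 0.1348 0.1526] [-4.  -2.9  7.3] [-0.489  0.688  0.265] 49.276946783065796
```

Call:
drive_tool(targets=[[[0,0,0.2,0.1,0],[0,0,0.4,0.2,0],[0,0,0.6,0.3,0]]])

```text
t: 20.12
tool_pos: [0.6481, 0.1349, 0.152]
eef_rot: [0.0, 0.927, 0.375, -0.0]
ft_force: [-5.3, -2.1, 8.7]
finger_gap: 0.0124
gripper_force: 49.3
```

```bash
python3 q.py
```

```text
tool clamp mm 89.6 39.2 z 0.152 yaw-a 0.442 F -5.7 -0.3 8.7 t 20.125 gap 0.012404515915652708
j6 0.89 yaw 0.768 [0.6481 0.1349 0.152 ] [-5.3 -2.1  8.7] [-0.417  0.697  0.221] 49.30970549583435
```

Call:
drive_tool(targets=[[[0,0,0.2,0.1,0],[0,0,0.4,0.2,0],[0,0,0.6,0.3,0]]])

```text
t: 20.5
tool_pos: [0.648, 0.135, 0.1514]
eef_rot: [0.0, 0.973, 0.232, -0.0]
ft_force: [-4.7, -1.5, 8.8]
finger_gap: 0.0122
gripper_force: 49.4
```

```bash
python3 q.py
```

```text
tool clamp mm 89.6 39.4 z 0.1514 yaw-a 0.142 F -5.0 0.1 8.8 t 20.5 gap 0.012154856094767377
j6 1.19 yaw 0.468 [0.648  0.135  0.1514] [-4.7 -1.5  8.8] [-0.316  0.792  0.247] 49.360830187797546
```

Call:
drive_tool(targets=[[[0,0,0.2,0.1,0],[0,0,0.4,0.2,0],[0,0,0.6,0.3,0]]])

```text
t: 20.88
tool_pos: [0.6479, 0.1352, 0.1509]
eef_rot: [0.0, 0.996, 0.084, -0.0]
ft_force: [-6.2, -1.5, 8.8]
finger_gap: 0.0121
gripper_force: 49.5
```

```bash
python3 q.py
```

```text
tool clamp mm 89.6 39.5 z 0.1509 yaw-a -0.157 F -6.3 0.5 8.8 t 20.875 gap 0.012082877799653306
j6 1.49 yaw 0.168 [0.6479 0.1352 0.1509] [-6.2 -1.5  8.8] [-0.286  0.885  0.306] 49.53386306762695
```

Call:
drive_tool(targets=[[[0,0,0.2,0.1,0],[0,0,0.4,0.2,0]]])

```text
t: 21.12
tool_pos: [0.6479, 0.1353, 0.1506]
eef_rot: [0.0, 1.0, -0.016, -0.0]
ft_force: [-5.7, -2.3, 9.3]
finger_gap: 0.0121
gripper_force: 49.7
```

```bash
python3 q.py
```

```text
tool clamp mm 89.6 39.6 z 0.1506 yaw-a -0.357 F -6.1 -0.4 9.3 t 21.125 gap 0.012073238489668132
j6 1.69 yaw -0.032 [0.6479 0.1353 0.1506] [-5.7 -2.3  9.3] [-0.222  0.892  0.329] 49.653452038764954
```

Call:
drive_tool(targets=[[[0,0,0.2,0.1,0],[0,0,0.4,0.2,0]]])

```text
t: 21.38
tool_pos: [0.648, 0.1354, 0.1503]
eef_rot: [0.0, 0.993, -0.116, 0.0]
ft_force: [-5.8, -0.8, 10.6]
finger_gap: 0.0124
gripper_force: 49.8
```

```bash
python3 q.py
```

```text
tool clamp mm 89.7 39.7 z 0.1503 yaw-a -0.557 F -5.8 1.1 10.6 t 21.375 gap 0.012352789689583164
j6 1.89 yaw -0.232 [0.648  0.1354 0.1503] [-5.8 -0.8 10.6] [-0.166  0.884  0.37 ] 49.782097935676575
```

Call:
drive_tool(targets=[[[0,0,0.2,0.1,0],[0,0,0.4,0.2,0]]])

```text
t: 21.62
tool_pos: [0.648, 0.1355, 0.15]
eef_rot: [0.0, 0.977, -0.214, 0.0]
ft_force: [-6.2, -0.8, 9.9]
finger_gap: 0.0124
gripper_force: 49.9
```

```bash
python3 q.py
```

```text
tool clamp mm 89.7 39.8 z 0.15 yaw-a -0.757 F -6.1 1.2 9.9 t 21.625 gap 0.012397807367573394
j6 2.09 yaw -0.432 [0.648  0.1355 0.15  ] [-6.2 -0.8  9.9] [-0.154  0.901  0.412] 49.9194610118866
```

Call:
drive_tool(targets=[[[0,0,0.2,0.1,0]]])

```text
t: 21.75
tool_pos: [0.648, 0.1356, 0.1498]
eef_rot: [-0.0, 0.965, -0.263, 0.0]
ft_force: [-5.9, -0.6, 10.1]
finger_gap: 0.012
gripper_force: 50.0
```

```bash
python3 q.py
```

```text
tool clamp mm 89.8 39.9 z 0.1498 yaw-a -0.857 F -5.8 1.3 10.1 t 21.75 gap 0.011973889116825244
j6 2.19 yaw -0.532 [0.648  0.1356 0.1498] [-5.9 -0.6 10.1] [-0.12   0.877  0.403] 49.992215037345886
```

The torque is 0.41 N m, about 0.95 rad past the bite (~90 N), which is firm. Letting go now.

Call:
drive_tool(targets=[[[0,0,0,0,0],[0,0,0,0,0.5],[0,0,0,0,0.5],[0,0,0,0,0.5],[0,0,0,0,0.5],[0,0,-20,0,0.5],[0,0,-60,0,0.5],[0,0,-100,0,0.5],[0,0,-120,0,0.5],[0,0,-120,0,0.5]]])

```text
t: 23.0
tool_pos: [0.6491, 0.1355, 0.2704]
eef_rot: [-0.001, 0.965, -0.262, 0.002]
ft_force: [-0.6, 0.3, 0.3]
finger_gap: 0.0423
gripper_force: 0.0
```

```bash
python3 -c "
from st import *
f=slab()
f=cam('wrist');w=cloud(f);m=(w[...,2]>.145)&(w[...,2]<.185)&(np.hypot(w[...,0]-.648,w[...,1]-.135)<.055)
print(cv2.minAreaRect((w[m][:,:2]*1000).astype(np.float32)))
f=cam('scene')
w=cloud(f)
for k in ['slab','bottle','jar','slide_box','mount','foot']:
    for d in bot.recognise('scene',k)[:1]: print(k,np.round(d['rect']))
cv2.imwrite('pics/s2.png',cv2.resize(f['image'][180:400,220:520,::-1],None,fx=2.6,fy=2.6,interpolation=cv2.INTER_CUBIC))"
```

```text
tool clamp mm 90.8 39.5 z 0.2704 yaw-a -0.855 F -0.5 0.5 0.3 t 23.0 gap 0.042313867550579476
slab box [[0.0002, 0.0437], [-0.0003, -0.01], [0.1147, -0.0111], [0.1152, 0.0426]] [115.   53.7] -0.5263250959398
((648.4039306640625, 135.71682739257812), (16.7126522064209, 87.55946350097656), 60.63623809814453)
slab [329. 295. 386. 343.]
bottle [253. 206. 283. 269.]
jar [466. 260. 499. 311.]
slide_box [273. 341. 326. 384.]
mount [288. 308. 303. 325.]
foot [347. 316. 370. 325.]
```

View pics/s2.png

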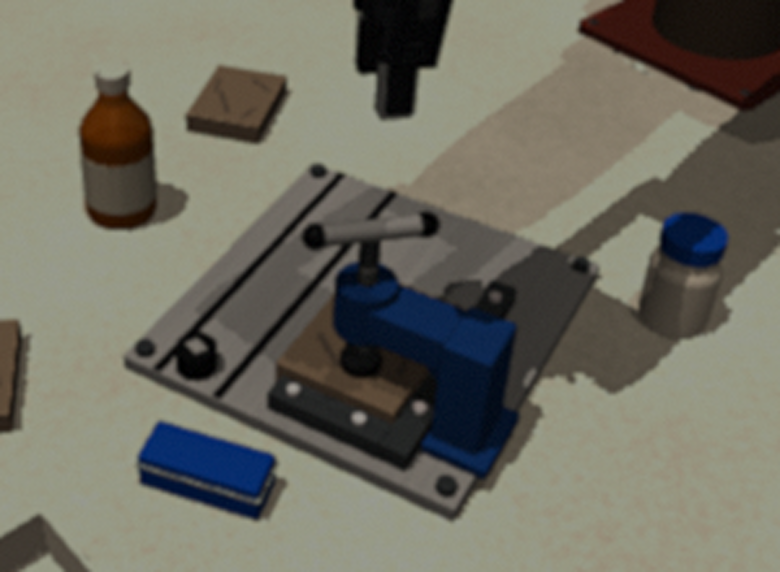

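The slab sits flush against the stop with the foot at (360,360) pressing on it. The handle stayed where I left it (bar yaw -0.51), the gripper is clear, and the bystanders haven't moved.

```bash
python3 -c "
from workcell import bot
print(bot.job_done())"
```

```text
the job is handed in; nothing more can be done
None
```

The job is handed in at about 23 s: the slab is home against both fences, and the screw is turned about 0.95 rad past the bite (roughly 90 N, estimated from the handle torque). The handle is released and the bystanders are where they stood; the hand-in call returned no verdict.

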